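# Seat the grinding cup on the mill and hold it running

## Task

Take the steel grinding cup out of the cardboard stock tray, keeping it upright, and set it blade end down on the ivory mill base: turn it until its three orange lugs drop into the three slots, then slide it fully home. The mill only runs while its spring-loaded safety pins are pushed right down, so finish still gripping the cup and pressing it down, and do not let go. Leave the jar, the tape roll and the thermometer where they are.

Things in the scene. Friction and masses are not known exactly. Their poses are not given: they have to be found in the camera images.
- cup_center (a point): centre of the loose upright cup, 62.5 mm above its underside; z = its axis. 125 mm tall, 0.28 to 0.46 kg, blade end down on the tray floor. Steel cylinder 58 mm in diameter from 24 to 119 mm above the underside (grip it there, best 80 to 95 mm up); below it a black collar 64 mm in diameter, 24 mm high, tapering to 54 mm over the lowest 6 mm.
- cup_lug0 (a point): centre of the lower edge of one of the cup's three orange lugs, 36 mm out along cup_center's +x, 12 mm above the underside. Lugs stand on the collar 120 degrees apart, each 10 mm wide, reaching 41 mm from the axis, from 12 to 24 mm above the underside, lower edge rounded. All alike: any lug fits any slot.
- mill_mouth (a point): on the axis of the fixed ivory round mill base, in the plane of its flat rim, 105 mm above the counter; z up. 124 mm wide at the foot, 110 mm at the rim; round well 67 mm wide, 39 mm deep. Turned wrongly, the lugs land on the rim with the cup's underside 12 mm below it; meshed, lugs meet the spring pins at 28 mm below, fully pressed at 34 mm below.
- mill_slot0 (a point): middle of one of the three slots at the rim, 38 mm out along mill_mouth's +x. Slots 120 degrees apart, opening into the well and at the top, 14 mm wide, reaching 43 mm from the axis; an orange mark on the rim outside each, a black spring pin in each, its top 16 mm below the rim.
- interlock (a joint): travel of the three black spring-loaded safety pins in the slots (one joint), m: 0 = up, 0.006 = fully down. It takes 6 N to start them and 12 N to push them fully down; they spring back. The cup's own weight does not push them down.
- tray: fixed open cardboard tray, 160 mm (its x) by 270 mm (its y), walls 40 mm high and 4 mm thick, floor 4 mm thick; origin under its centre. Cup and jar stand in it, at opposite ends of its y.
- jar_center (a point): centre of a loose amber jar with a red lid, 58 mm in diameter, 80 mm tall, standing in the tray; to be left alone
- tape_center (a point): centre of a loose roll of brown tape lying flat on the counter, 96 mm in diameter, 48 mm high; to be left alone
- thermometer_center (a point): centre of a loose white thermometer stick lying on the counter, 120 mm along its y with a thin 60 mm probe beyond, 22 mm wide, 14 mm high; to be left alone
Not all that is in view belongs to the job. Of the things that look like the part that bears cup_center, the larger one is meant.

How it is judged:
By the outcome, as a careful person would: the job done as asked, in the order asked, and still so for the second after the job is handed in, while the arm keeps its last pose, push and grip.
It also fails if it takes over 42 s, if anything falls off the work surface, if the arm or the gripper's body presses on something with over 40 N, if the wrist force passes 120 N, or if a joint passes its speed limit or range.

## Robot

A 7-joint arm with a two-finger parallel gripper is mounted at the origin on the work surface. World frame = base frame: x ahead of the robot, y to its left, z up, the work surface at z = 0. Lengths are in m, angles in rad, forces in N, time in s.
With the tool pointing down it reaches from about 0.425 to 0.875 m from the base axis. Payload 4.7 kg.
Tool frame: the origin (TCP) lies between the finger pads; the fingertips stand 19 mm ahead of it and the grasp point (between the pads) is the TCP (tip_extent is the distance from the TCP to the fingertips, in m); z points along the fingers, y is the line along which they close (so a half turn about z gives the same grasp; the last joint's range is limited). The gripper opens to 87 mm and grips with 3 to 60 N. Pads are 19 mm wide; open, the fingers measure 117 mm over their backs; the gripper's body (75 mm by 190 mm) begins 51 mm behind the grasp point.
Start: joints at [1.222, 0.321, -0.07, 1.45, 0.023, 1.371, -0.057], TCP at [0.231, -0.608, 0.242] pointing down, gripper open.
Joint ranges: [-2.86, 2.86], [-0.3, 2.09], [-1.38, 1.24], [0.06, 2.45], [-1.56, 4.7], [0.09, 2.05], [-2.69, 2.69]. Speed limits (rad/s): [2.57, 2.57, 3.14, 3.14, 3.14, 3.14, 3.14].

## Interface

Orientations are given as a rotation vector (axis times angle).
In Python, from cell import get_state, get_image, close_job, tip_extent gives the robot as it stands.
- The arm moves only by the shell command python3 -m creep 'ROWS'. ROWS is JSON, a list of rows, each an object of numbers: "x", "y", "z": the shift along the tool's x, y, z in m; "turn": the turn about the tool's z in rad; "grip": the opening, from 0 (shut) to 1 (fully open). A call has 1 to 20 rows; each row is the pose to reach, as a shift and turn from the pose commanded when the call began, along the tool's axes at that moment; what a row does not reach only later rows make up. A row lasts 1/12 s, in which the tool goes at most 41.7 mm and 7.16 degrees, less where a joint would pass 70% of its speed; a pose out of reach is approached as far as the arm can. A call with a gripper value outside its range is refused whole. The fingers move at their own pace and stop on an object; the grip force is fixed at half the most. Time passes only in rows, so rows that repeat a pose let the fingers close. It gives the time, the measured TCP pose, the force, the opening and the grip force at its end, in the units of the state.
- get_state(): the state, without advancing time (a new reading comes with each control period).
- get_image(name): name is "scene" or "top" or "wrist"; returns a dict with "img" (420x560x3 uint8, blue, green, red), "vertical_fov" (degrees; the focal length in pixels is half the picture's height over the tangent of half this angle, whatever the lens; pixels are square), "cx", "cy" (the principal point, pixels), "world_from_camera" (4x4, takes a point from camera to world coordinates). Camera axes: x right, y up, looking along -z (the intrinsics and any distortion apply to the point x, -y, -z); pixel columns grow to the right and rows downward; lengths in m; the calibration is good to about 2 mm. The wrist camera is an equidistant fisheye: a pixel r from the principal point sees the ray r / f radians off the axis. A picture is of the moment at which its call begins. There is no depth.
- close_job(): hands the job in; it is judged then, once.
The state is a dict: "clock": time; "joint_positions": joint angles; "qvel": joint speeds; "tau": joint torques, N m; "position": TCP position; "tool_rot": TCP orientation; "force": force on the tool from outside, world axes, zero at the start; "torque": the same for the moment, N m; "grip_width": finger opening in m; "finger_force": force on a finger pad.
Only numpy, scipy, OpenCV 4.12 (cv2) and the standard library are available. Lean on these libraries where they do the work, as an engineer would, in place of code of your own. Each camera call takes 0.05 s, during which the arm holds its last target. There are 200 camera calls.

## Working session

There is one attempt and no reset: what is moved stays moved. The work goes in short steps, Python scripts to look and compute and a shell command to move; the robot and the scene stay as the last step left them, time stands still between calls to the robot, and variables do not carry over. Pictures are saved under pics/ and viewed, at most 10 in all, crops included, and the job is handed in when it is done.

```bash
ls; mkdir -p pics
python3 - <<'E'
from cell import *
import cv2
s=get_state(); print({k:s[k] for k in('clock','position','tool_rot','force','grip_width')}, tip_extent)
for n in('scene','top'):
    d=get_image(n); cv2.imwrite(f'pics/{n}0.png',d['img']); print(n,d['vertical_fov'],d['cx'],d['cy'],d['world_from_camera'], [k for k in d])
E
```

```text
pics
{'clock': 0.0, 'position': array([ 0.23041868, -0.60722626,  0.24046426]), 'tool_rot': array([-3.08820105e+00, -5.66456918e-01,  7.26847963e-04]), 'force': array([ 0.13269261, -0.1749722 ,  0.29125507]), 'grip_width': 0.08724811518135193} 0.019
scene 45.88492828297886 282.57789602890347 202.0362367314905 [[ 0.87250824 -0.33132539  0.35910007  0.96853662]
 [ 0.48853062  0.60390651 -0.62978946 -0.56210605]
 [-0.00819763  0.72492787  0.688776    0.74279303]
 [ 0.          0.          0.          1.        ]] ['img', 'vertical_fov', 'cx', 'cy', 'world_from_camera']
top 55.985441748017266 285.1616098139417 203.97739509406478 [[ 0.06101115  0.97812756 -0.19885702  0.45531891]
 [-0.99813186  0.05914318 -0.01532559  0.03072041]
 [-0.00322934  0.19942056  0.97990868  0.81901144]
 [ 0.          0.          0.          1.        ]] ['img', 'vertical_fov', 'cx', 'cy', 'world_from_camera']
```

View pics/scene0.png

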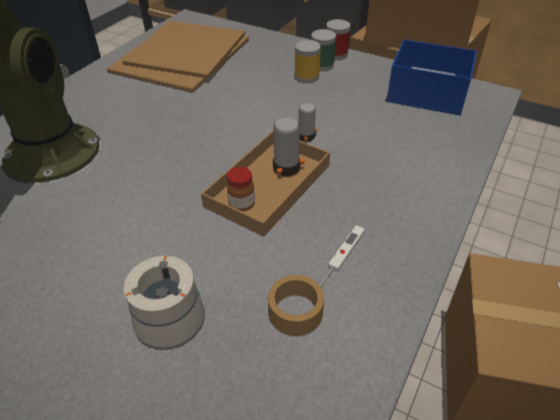

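View pics/top0.png

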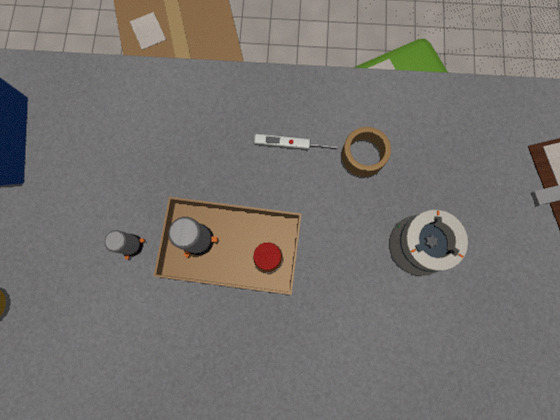

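Scene: large cup in tray at (287,145), mill at (163,300). Top: large cup (190,236), mill rim (437,240), jar (267,257), tape (367,152). 
Cup lookalikes: the large cup inside the tray, top (190,236); the small cup outside the tray, top (124,243) / scene (307,120). I choose the larger one, in the tray. Next is the close crop to check it.

Run:
```python
import cv2,numpy as np
t=cv2.imread('pics/top0.png'); s=cv2.imread('pics/scene0.png')
def c(im,x,y,w,h,k): return cv2.resize(im[y:y+h,x:x+w],None,fx=k,fy=k,interpolation=cv2.INTER_CUBIC)
# top: cup (160..226,208..267) ; mill (394..476,202..282)
a=c(t,160,205,66,50+20,6); b=c(t,396,202,66+10,80,5); 
e=c(s,262,110,66,70,6); f=c(s,118,245,80,60,5)
def pad(i): 
    o=np.zeros((420 if 0 else 300,400,3),np.uint8); return o
W=np.zeros((600,800,3),np.uint8)
for im,x,y in((c(t,160,208,80,60,5),0,0),(c(t,398,202,80,60,5),400,0),(c(s,250,115,80,60,5),0,300),(c(s,118,245,80,60,5),400,300)): W[y:y+300,x:x+400]=im
cv2.imwrite('pics/crop1.png',W)
```

```text
(no output)
```

View pics/crop1.png

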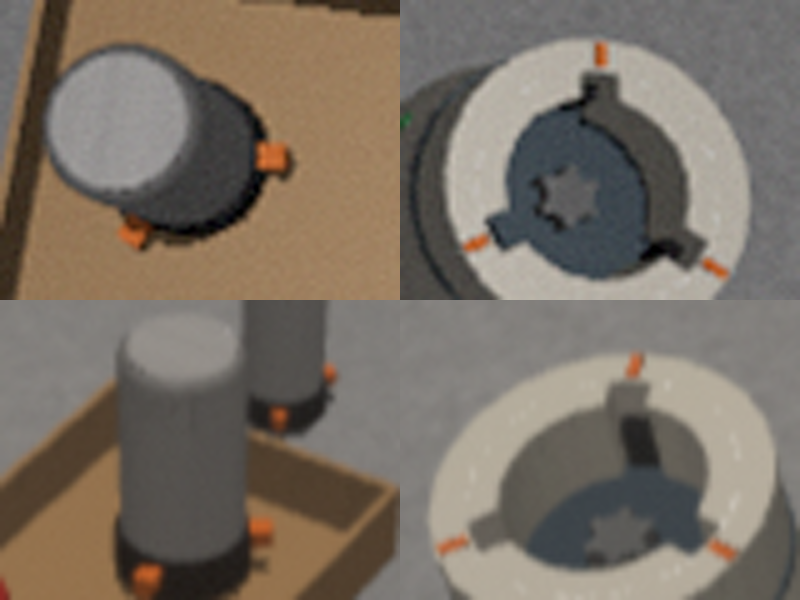

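The crop confirms a 3-lug cup in the tray, larger than the other. Top pixels: lugs at (214.2,239.4) and (187,254.8), cap at (183.6,232.6). Mill marks are at (438,212.6), (413.2,250.6) and (460.8,255.6).

```bash
cat > h.py <<'E'
import numpy as np
from cell import *
def ray(d,u,v):
    M=d['world_from_camera']; f=210/np.tan(np.radians(d['vertical_fov']/2))
    c=np.array([(u-d['cx'])/f,-(v-d['cy'])/f,-1.]); return M[:3,3],M[:3,:3]@c
def at(d,u,v,z):
    o,r=ray(d,u,v); return (o+r*(z-o[2])/r[2])[:2]
def proj(d,p):
    M=d['world_from_camera']; f=210/np.tan(np.radians(d['vertical_fov']/2))
    c=M[:3,:3].T@(np.asarray(p)-M[:3,3]); return np.array([d['cx']+f*c[0]/-c[2],d['cy']-f*c[1]/-c[2]])
E
python3 - <<'E'
from h import *
t=get_image('top');s=get_image('scene')
def P(cam,L):return [at(cam,u,v,z) for u,v,z in L]
ang=lambda v:np.degrees(np.arctan2(v[1],v[0]))
cap=at(t,183.6,232.6,.129); caps=at(s,250+182/5,115+47/5,.129)
print('cap',cap,caps)
for cam,c,L in((t,cap,[(214.2,239.4,.024),(187,254.8,.024)]),(s,caps,[(250+148/5,115+278/5,.022),(250+260/5,115+230/5,.022)])):
    l=P(cam,L); print('lugs',l,np.linalg.norm(l[0]-l[1]),'exp 66'); print([ang(x-c) for x in l],[np.linalg.norm(x-c) for x in l])
for cam,L in((t,[(438,212.6,.105),(413.2,250.6,.105),(460.8,255.6,.105)]),(s,[(118+236/5,245+65/5,.105),(118+52/5,245+246/5,.105),(118+322/5,245+248/5,.105)])):
    l=np.array(P(cam,L)); c=l.mean(0); print('mill',c,[ang(x-c) for x in l],[np.linalg.norm(x-c) for x in l])
print('jar',at(t,267,257,.084),'tape',at(t,367,150,.048))
print('tray',P(t,[(171,200,.04),(300,212,.04),(292,293,.04),(157,277,.04)]))
from scipy.spatial.transform import Rotation as R
st=get_state();print(st['clock'],R.from_rotvec(st['tool_rot']).as_matrix())
E
```

```text
cap [0.53331816 0.21659185] [0.53733507 0.21453607]
lugs [array([0.53520104, 0.18164   ]), array([0.50110889, 0.23305547])] 0.061691369619555084 exp 66
[np.float64(-86.91642037983094), np.float64(152.92634935327777)] [np.float64(0.035002520390392526), np.float64(0.03617303020258568)]
lugs [array([0.53644582, 0.18372879]), array([0.56485445, 0.23857926])] 0.06177073939731536 exp 66
[np.float64(-91.65336903217447), np.float64(41.14311629590194)] [np.float64(0.030820114662238014), np.float64(0.03654300813937445)]
mill [ 0.55153445 -0.23685303] [np.float64(-2.335674519938036), np.float64(117.6835866653676), np.float64(-122.66041124040406)] [np.float64(0.04953304185109233), np.float64(0.04920050359201688), np.float64(0.04935324014321106)]
mill [ 0.55276805 -0.23580911] [np.float64(117.15131532580557), np.float64(-121.77273271308417), np.float64(-2.0693085368544697)] [np.float64(0.0492936966156902), np.float64(0.049528900174819104), np.float64(0.04860598718206218)]
jar [0.50262314 0.06962237] tape [ 0.73444697 -0.1175681 ]
tray [array([0.60767715, 0.27339728]), array([0.59882755, 0.0122253 ]), array([0.43974473, 0.01910778]), array([0.45399583, 0.2824251 ])]
0.2 [[ 9.34889708e-01  3.54938025e-01 -4.81129449e-04]
 [ 3.54938343e-01 -9.34889109e-01  1.06164751e-03]
 [-7.29836109e-05 -1.16329462e-03 -9.99999321e-01]]
```

```bash
R='' ; python3 -m creep '[{"x":0.426,"y":-0.22},{"x":0.426,"y":-0.22},{"x":0.426,"y":-0.22},{"x":0.426,"y":-0.22},{"x":0.426,"y":-0.22},{"x":0.426,"y":-0.22},{"x":0.426,"y":-0.22},{"x":0.426,"y":-0.22},{"x":0.426,"y":-0.22},{"x":0.426,"y":-0.22},{"x":0.426,"y":-0.22},{"x":0.426,"y":-0.22},{"x":0.577,"y":-0.662},{"x":0.577,"y":-0.662},{"x":0.577,"y":-0.662},{"x":0.577,"y":-0.662},{"x":0.577,"y":-0.662},{"x":0.577,"y":-0.662},{"x":0.577,"y":-0.662},{"x":0.577,"y":-0.662}]'
```

```text
schema error: expected keys x, y, z, turn, grip
```

```bash
python3 -m creep '[{"x":0.426,"y":-0.22,"z":0,"turn":0,"grip":1},{"x":0.426,"y":-0.22,"z":0,"turn":0,"grip":1},{"x":0.426,"y":-0.22,"z":0,"turn":0,"grip":1},{"x":0.426,"y":-0.22,"z":0,"turn":0,"grip":1},{"x":0.426,"y":-0.22,"z":0,"turn":0,"grip":1},{"x":0.426,"y":-0.22,"z":0,"turn":0,"grip":1},{"x":0.426,"y":-0.22,"z":0,"turn":0,"grip":1},{"x":0.426,"y":-0.22,"z":0,"turn":0,"grip":1},{"x":0.426,"y":-0.22,"z":0,"turn":0,"grip":1},{"x":0.426,"y":-0.22,"z":0,"turn":0,"grip":1},{"x":0.426,"y":-0.22,"z":0,"turn":0,"grip":1},{"x":0.426,"y":-0.22,"z":0,"turn":0,"grip":1},{"x":0.577,"y":-0.662,"z":0,"turn":0,"grip":1},{"x":0.577,"y":-0.662,"z":0,"turn":0,"grip":1},{"x":0.577,"y":-0.662,"z":0,"turn":0,"grip":1},{"x":0.577,"y":-0.662,"z":0,"turn":0,"grip":1},{"x":0.577,"y":-0.662,"z":0,"turn":0,"grip":1},{"x":0.577,"y":-0.662,"z":0,"turn":0,"grip":1},{"x":0.577,"y":-0.662,"z":0,"turn":0,"grip":1},{"x":0.577,"y":-0.662,"z":0,"turn":0,"grip":1}]'
```

```text
clock: 1.87
position: [0.5391, 0.0842, 0.2416]
tool_rot: [3.09, 0.566, 0.0]
force: [1.3, 0.4, 1.0]
grip_width: 0.087
finger_force: 0.0
```

```bash
python3 -m creep '[{"x":0.043,"y":-0.126,"z":0,"turn":0,"grip":1},{"x":0.043,"y":-0.126,"z":0,"turn":0,"grip":1},{"x":0.043,"y":-0.126,"z":0,"turn":0,"grip":1},{"x":0.043,"y":-0.126,"z":0,"turn":0,"grip":1},{"x":0.043,"y":-0.126,"z":0.02,"turn":0,"grip":1},{"x":0.043,"y":-0.126,"z":0.02,"turn":0,"grip":1},{"x":0.043,"y":-0.126,"z":0.02,"turn":0,"grip":1}]'
python3 - <<'E'
from h import *
import cv2
d=get_image('wrist');cv2.imwrite('pics/w1.png',d['img']);s=get_state();print(s['position'],s['force'],s['clock'])
np.save('w1.npy',d['world_from_camera']);print(d['vertical_fov'],d['cx'],d['cy'])
M=d['world_from_camera'];f=210/np.tan(np.radians(d['vertical_fov']/2))
def fp(p):
    c=M[:3,:3].T@(np.array(p)-M[:3,3]);x=np.array([c[0],-c[1]]);r=np.hypot(*x);return np.array([d['cx'],d['cy']])+x/r*f*np.arctan2(r,-c[2])
print('exp cap',fp([.5345,.2165,.129]),'lugs',[fp([.5345+.038*np.cos(a),.2165+.038*np.sin(a),.028]) for a in np.radians([32,152,-88])], 'tcp',fp(s['position']))
E
```

```text
clock: 2.45
position: [0.5345, 0.2144, 0.2204]
tool_rot: [3.089, 0.566, -0.005]
force: [-0.3, -0.8, 0.3]
grip_width: 0.0872
finger_force: 0.0
[0.53516337 0.21423458 0.22129155] [0.08388784 0.68224988 0.53435397] 2.5
65.70646984690485 275.28514395765245 209.4837979482268
exp cap [272.37683138 219.36073614] lugs [array([265.87323686, 155.18710555]), array([246.63431154, 213.05641404]), array([306.79053722, 201.52889131])] tcp [275.82318465 276.75079713]
```

View pics/w1.png

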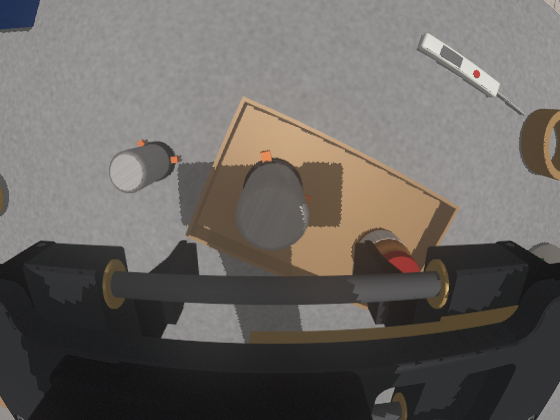

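The wrist view shows the cup between the fingers: cap about (272,214), lug at (266,156), which matches the prediction (265.9,155.2). I'll descend and grip.

```bash
python3 -m creep '[{"x":0.001,"y":-0.002,"z":0.03,"turn":0,"grip":1},{"x":0.001,"y":-0.002,"z":0.06,"turn":0,"grip":1},{"x":0.001,"y":-0.002,"z":0.09,"turn":0,"grip":1},{"x":0.001,"y":-0.002,"z":0.115,"turn":0,"grip":1},{"x":0.001,"y":-0.002,"z":0.131,"turn":0,"grip":1},{"x":0.001,"y":-0.002,"z":0.131,"turn":0,"grip":1},{"x":0.001,"y":-0.002,"z":0.131,"turn":0,"grip":0.5},{"x":0.001,"y":-0.002,"z":0.131,"turn":0,"grip":0.5},{"x":0.001,"y":-0.002,"z":0.131,"turn":0,"grip":0.5},{"x":0.001,"y":-0.002,"z":0.131,"turn":0,"grip":0.5},{"x":0.001,"y":-0.002,"z":0.131,"turn":0,"grip":0.5},{"x":0.001,"y":-0.002,"z":0.131,"turn":0,"grip":0.5}]'
```

```text
clock: 3.5
position: [0.5359, 0.2178, 0.0915]
tool_rot: [3.09, 0.567, 0.002]
force: [-0.6, -0.9, 3.0]
grip_width: 0.0571
finger_force: 30.0
```

```bash
python3 -m creep '[{"x":0,"y":0,"z":-0.01,"turn":0,"grip":0.5},{"x":0,"y":0,"z":-0.03,"turn":0,"grip":0.5},{"x":0,"y":0,"z":-0.055,"turn":0,"grip":0.5},{"x":0,"y":0,"z":-0.08,"turn":0,"grip":0.5},{"x":0,"y":0,"z":-0.105,"turn":0,"grip":0.5},{"x":0,"y":0,"z":-0.13,"turn":0,"grip":0.5},{"x":0,"y":0,"z":-0.15,"turn":0,"grip":0.5},{"x":-0.003,"y":0.01,"z":-0.16,"turn":0.05,"grip":0.5},{"x":-0.01,"y":0.03,"z":-0.16,"turn":0.1,"grip":0.5},{"x":-0.02,"y":0.06,"z":-0.16,"turn":0.15,"grip":0.5},{"x":-0.031,"y":0.09,"z":-0.16,"turn":0.2,"grip":0.5},{"x":-0.041,"y":0.12,"z":-0.16,"turn":0.25,"grip":0.5},{"x":-0.051,"y":0.15,"z":-0.16,"turn":0.3,"grip":0.5},{"x":-0.061,"y":0.18,"z":-0.16,"turn":0.35,"grip":0.5},{"x":-0.071,"y":0.21,"z":-0.16,"turn":0.4,"grip":0.5},{"x":-0.081,"y":0.24,"z":-0.16,"turn":0.45,"grip":0.5},{"x":-0.092,"y":0.27,"z":-0.16,"turn":0.5,"grip":0.5},{"x":-0.099,"y":0.29,"z":-0.16,"turn":0.55,"grip":0.5},{"x":-0.102,"y":0.3,"z":-0.16,"turn":0.593,"grip":0.5},{"x":-0.102,"y":0.3,"z":-0.16,"turn":0.593,"grip":0.5}]'
python3 - <<'E'
from h import *
import cv2
from scipy.spatial.transform import Rotation as R
W=[]
s=get_state();print(s['clock'],s['position'],s['tool_rot'],s['force'],s['grip_width'])
T=R.from_rotvec(s['tool_rot']).as_matrix();print(T)
u=np.array(s['position'])-[0,0,.087]
for n in('scene','top'):
    d=get_image(n);cv2.imwrite(f'pics/{n}2.png',d['img']);p=proj(d,u).astype(int);print(n,p)
    x,y=max(p[0]-50,0),max(p[1]-75,0); print(x,y);W.append(cv2.resize(d['img'][y:y+120,x:x+80],(400,600),interpolation=cv2.INTER_CUBIC))
cv2.imwrite('pics/crop2.png',np.hstack(W))
E
```

```text
clock: 5.17
position: [0.5458, -0.1025, 0.2498]
tool_rot: [3.119, -0.373, -0.002]
force: [-0.4, -0.2, -3.5]
grip_width: 0.0574
finger_force: 30.0
5.1667 [ 0.54579429 -0.10246158  0.24977967] [ 3.11863661e+00 -3.73105572e-01 -2.26890863e-03] [-0.39961737 -0.18261739 -3.52140817] 0.0573760317407436
[[ 9.71776708e-01 -2.35897689e-01 -1.51956493e-03]
 [-2.35898723e-01 -9.71777496e-01 -5.39140970e-04]
 [-1.34949689e-03  8.82388063e-04 -9.99998700e-01]]
scene [200 203]
150 128
top [369 234]
319 159
```

View pics/crop2.png

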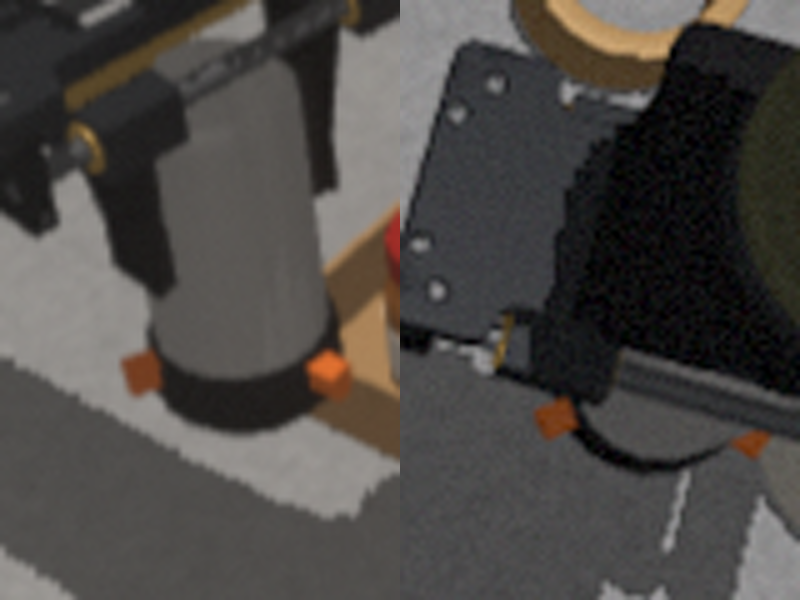

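Both views show the cup held upright. Lugs: scene (178.6,202.4) and (216,202.4); top (350.6,242.6) and (389.4,247.6). I'll fit the cup centre and phase.

Run:
```python
from h import *
from scipy.optimize import least_squares
s=get_image('scene');t=get_image('top');st=get_state();p0=st['position'];print(p0,st['clock'])
obs=[(s,178.6,202.4,0),(s,216,202.4,1),(t,350.6,242.6,2),(t,389.4,247.6,3)]
def lug(c,a,z=.180,r=.0375):return [c[0]+r*np.cos(a),c[1]+r*np.sin(a),z]
print([at(d,u,v,.181) for d,u,v,_ in obs])
def run(assign,z,use):
    def f(q):return np.concatenate([proj(d,lug(q[:2],q[2]+np.radians(120*assign[k]),q[3] if z is None else z))-(u,v) for d,u,v,k in obs if k in use])
    x=[p0[0],p0[1],0]+([.18] if z is None else []);r=least_squares(f,x,x_scale=[.01,.01,.1]+([.01] if z is None else []));return r
for d,u,v,_ in obs:
    w=at(d,u,v,.181)-p0[:2];print(np.degrees(np.arctan2(w[1],w[0])),np.linalg.norm(w))
for use in([0,1],[2,3],[0,1,2,3]):
    r=run([2,0,1,2],.181,use);print(use,r.x[:2]-p0[:2],np.degrees(r.x[2]),r.fun.round(1))
r=run([2,0,1,2],None,[0,1,2,3]);print(r.x,r.fun.round(1))
```

```text
[ 0.54667236 -0.09611024  0.25053723] 5.3667
[array([ 0.52592445, -0.13155646]), array([ 0.58001482, -0.10187959]), array([ 0.52763579, -0.06867685]), array([ 0.52336712, -0.13123985])]
-120.34193540843017 0.041072012860876486
-9.816867048255663 0.03383792317067108
124.75753661377485 0.033391344837285876
-123.56059352061118 0.04215713019738729
[0, 1] [-0.00254777 -0.00396785] -2.1031389996678542 [-0.9 -0.2  0.9  0.2]
[2, 3] [-0.00245086 -0.00509179] -3.8178493008949657 [-0.7 -0.1  0.7  0.1]
[0, 1, 2, 3] [-0.00232163 -0.00440971] -2.820533744269424 [-1.1 -0.2  0.7  0.5 -0.9  0.2  0.5 -0.4]
[ 0.54439016 -0.10054972 -0.04972717  0.18123192] [-1.1 -0.3  0.7  0.5 -0.9  0.2  0.5 -0.4]
```

```bash
python3 -m creep '[{"x":0.003,"y":0.01,"z":0,"turn":0,"grip":0.5},{"x":0.009,"y":0.03,"z":0,"turn":0,"grip":0.5},{"x":0.018,"y":0.06,"z":0,"turn":0,"grip":0.5},{"x":0.027,"y":0.09,"z":0,"turn":0,"grip":0.5},{"x":0.034,"y":0.115,"z":0.01,"turn":0,"grip":0.5},{"x":0.0395,"y":0.13,"z":0.025,"turn":0,"grip":0.5},{"x":0.0395,"y":0.13,"z":0.037,"turn":0,"grip":0.5},{"x":0.0395,"y":0.13,"z":0.04,"turn":0,"grip":0.5},{"x":0.0395,"y":0.13,"z":0.04,"turn":0,"grip":0.5},{"x":0.0395,"y":0.13,"z":0.04,"turn":0,"grip":0.5},{"x":0.0395,"y":0.13,"z":0.04,"turn":0,"grip":0.5},{"x":0.0395,"y":0.13,"z":0.04,"turn":0,"grip":0.5}]'
python3 - <<'E'
from h import *
import cv2
W=[]
u=np.array([.552,-.2365,.122])
for n in('scene','top'):
    d=get_image(n);cv2.imwrite(f'pics/{n}3.png',d['img']);p=proj(d,u).astype(int)
    x,y=p[0]-40,p[1]-(45 if n=='scene' else 40); print(n,x,y);W.append(cv2.resize(d['img'][y:y+80,x:x+80],None,fx=5,fy=5,interpolation=cv2.INTER_CUBIC));s=get_state();print(s['clock'],s['position'],s['tool_rot'])
cv2.imwrite('pics/crop3.png',np.hstack(W))
E
```

```text
clock: 6.37
position: [0.5561, -0.2336, 0.2116]
tool_rot: [3.121, -0.358, 0.003]
force: [0.2, -0.2, -3.9]
grip_width: 0.057
finger_force: 30.0
scene 116 230
6.4167 [ 0.55592827 -0.23387146  0.21155623] [ 3.12061112e+00 -3.58318248e-01  2.47947442e-03]
top 400 198
6.4667 [ 0.55575417 -0.23417719  0.21140243] [ 3.12045895e+00 -3.59173554e-01  2.08238695e-03]
```

View pics/crop3.png

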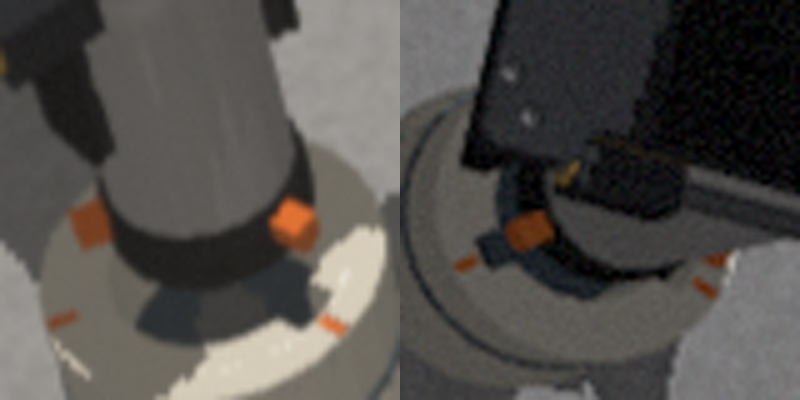

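Lugs: scene (134,275) and (175.2,274.8); top (426.2,244), with the right one partly hidden near (464,249.6). The marks sit where they were measured before.

Run:
```python
from h import *
from scipy.optimize import least_squares
s=get_image('scene');t=get_image('top');st=get_state();p0=st['position'];print(p0,st['clock'])
obs=[(s,134,275,2),(s,175.2,274.8,0),(t,426.2,244,1)]
for z in(.141,.143):
  for use in([0,1],[0,1,2]):
    def f(q):return np.concatenate([proj(obs[k][0],[q[0]+.0375*np.cos(a),q[1]+.0375*np.sin(a),z])-obs[k][1:3] for k in use for a in [q[2]+np.radians(120*obs[k][3])]])
    r=least_squares(f,[.552,-.2365,0],x_scale=[.01,.01,.1]);print(z,use,r.x[:2].round(4),np.degrees(r.x[2]).round(2),r.fun.round(1))
```

```text
[ 0.55550559 -0.23449792  0.2111018 ] 6.5667
0.141 [0, 1] [ 0.5532 -0.2307] -1.26 [-0.6 -0.2  0.6  0.1]
0.141 [0, 1, 2] [ 0.5544 -0.2329] -0.3 [-0.8  1.4  0.6  1.1 -2.3  0.9]
0.143 [0, 1] [ 0.5545 -0.2317] -1.31 [-0.6 -0.2  0.6  0.1]
0.143 [0, 1, 2] [ 0.5551 -0.2333] -0.12 [-0.9  1.   0.6  0.6 -1.6  0.5]
```

```bash
python3 -m creep '[{"x":-0.0022,"y":0.0036,"z":0,"turn":0.02,"grip":0.5},{"x":-0.0022,"y":0.0036,"z":0.005,"turn":0.02,"grip":0.5},{"x":-0.0022,"y":0.0036,"z":0.01,"turn":0.02,"grip":0.5},{"x":-0.0022,"y":0.0036,"z":0.015,"turn":0.02,"grip":0.5},{"x":-0.0022,"y":0.0036,"z":0.02,"turn":0.02,"grip":0.5},{"x":-0.0022,"y":0.0036,"z":0.025,"turn":0.02,"grip":0.5},{"x":-0.0022,"y":0.0036,"z":0.029,"turn":0.02,"grip":0.5},{"x":-0.0022,"y":0.0036,"z":0.032,"turn":0.02,"grip":0.5},{"x":-0.0022,"y":0.0036,"z":0.034,"turn":0.02,"grip":0.5},{"x":-0.0022,"y":0.0036,"z":0.036,"turn":0.02,"grip":0.5},{"x":-0.0022,"y":0.0036,"z":0.036,"turn":0.02,"grip":0.5},{"x":-0.0022,"y":0.0036,"z":0.036,"turn":0.02,"grip":0.5}]'
python3 - <<'E'
from h import *
s=get_state();print(s['position'],s['force'],s['torque'])
E
```

```text
clock: 7.57
position: [0.5524, -0.2375, 0.1745]
tool_rot: [-3.117, 0.392, -0.0]
force: [1.6, 0.1, -4.1]
grip_width: 0.0572
finger_force: 30.0
[ 0.55242505 -0.23748016  0.17445035] [ 1.64620084  0.08748668 -4.09686361] [ 0.2516769  -0.27986476 -0.03334411]
```

Underside is about 18 mm below the rim with only the weight on the wrist, so the lugs have meshed. Continuing down.

```bash
python3 -m creep '[{"x":0,"y":0,"z":0.003,"turn":0,"grip":0.5},{"x":0,"y":0,"z":0.006,"turn":0,"grip":0.5},{"x":0,"y":0,"z":0.009,"turn":0,"grip":0.5},{"x":0,"y":0,"z":0.011,"turn":0,"grip":0.5},{"x":0,"y":0,"z":0.013,"turn":0,"grip":0.5},{"x":0,"y":0,"z":0.014,"turn":0,"grip":0.5},{"x":0,"y":0,"z":0.014,"turn":0,"grip":0.5}]'
python3 -m creep '[{"x":0,"y":0,"z":0.001,"turn":0,"grip":0.5},{"x":0,"y":0,"z":0.002,"turn":0,"grip":0.5},{"x":0,"y":0,"z":0.003,"turn":0,"grip":0.5},{"x":0,"y":0,"z":0.003,"turn":0,"grip":0.5}]'
```

```text
clock: 8.15
position: [0.5526, -0.2376, 0.1615]
tool_rot: [3.117, -0.392, 0.001]
force: [-0.8, 1.9, 4.3]
grip_width: 0.057
finger_force: 30.0
clock: 8.48
position: [0.5526, -0.2377, 0.1587]
tool_rot: [3.117, -0.392, 0.002]
force: [-1.2, 2.1, 6.3]
grip_width: 0.0572
finger_force: 30.0
```

```bash
python3 -m creep '[{"x":0,"y":0,"z":0.001,"turn":0,"grip":0.5},{"x":0,"y":0,"z":0.002,"turn":0,"grip":0.5},{"x":0,"y":0,"z":0.002,"turn":0,"grip":0.5},{"x":0,"y":0,"z":0.002,"turn":0,"grip":0.5}]'
python3 -m creep '[{"x":0,"y":0,"z":0.001,"turn":0,"grip":0.5},{"x":0,"y":0,"z":0.001,"turn":0,"grip":0.5},{"x":0,"y":0,"z":0.001,"turn":0,"grip":0.5}]'
```

```text
clock: 8.82
position: [0.5528, -0.2377, 0.1581]
tool_rot: [3.116, -0.392, 0.002]
force: [-4.0, 3.1, 12.9]
grip_width: 0.0572
finger_force: 30.0
clock: 9.07
position: [0.5528, -0.2377, 0.158]
tool_rot: [3.116, -0.392, 0.003]
force: [-4.9, 3.2, 16.0]
grip_width: 0.0571
finger_force: 30.0
```

Run:
```python
from h import *
import cv2
d=get_image('scene');cv2.imwrite('pics/crop4.png',cv2.resize(d['img'][210:330,90:230],None,fx=4,fy=4,interpolation=cv2.INTER_CUBIC))
s=get_state();print(s['position'],s['force'])
```

```text
[ 0.55283983 -0.23767417  0.15804748] [-5.73787243  3.23507146 16.3476039 ]
```

View pics/crop4.png

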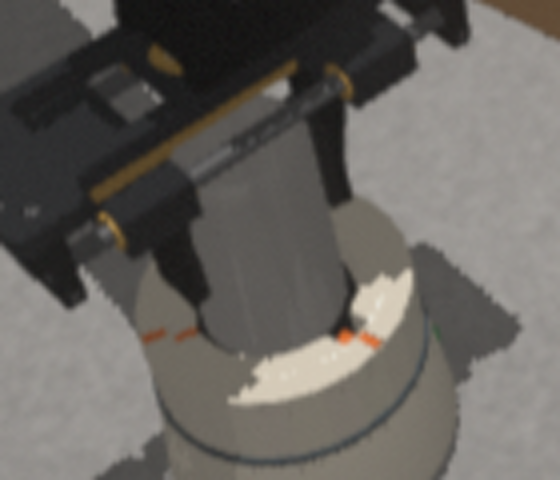

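The cup is seated: its lugs at (186,333) and (345,337) are sunk in the slots beside their marks, and the force is steady at the stop.

```bash
python3 -c "
from cell import *
print(close_job())"
```

```text
the job is handed in; nothing more can be done
None
```

The cup is meshed and slid fully home in the mill base, still gripped and pressed against the stop with about 16 N at the wrist (pins fully down), and the job is handed in at about 9 s; I never touched the jar, tape or thermometer.

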